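# Release a push-fit tap spout with the collet fork and stand it to soak

### The arm

A 6-joint arm with a two-finger parallel gripper is mounted at the origin on a cart in front of the work surface, level with it; the furniture and walls round the work are solid. World frame = base frame: x ahead of the robot, y to its left, z up, the work surface at z = 0. Lengths are in m, angles in rad, forces in N, time in s.
With the tool pointing down it reaches from about 0.35 to 0.85 m from the base axis. Payload 8.1 kg.
Tool frame: the origin (TCP) lies between the finger pads; the fingertips stand 17 mm ahead of it and the grasp point (between the pads) lies 2 mm behind it; y points along the fingers, z is the direction in which the jaws open and shut, and the axes are right-handed (so a half turn about y gives the same grasp; the last joint's range is limited). The gripper opens to 85 mm and grips with 20 to 120 N. Pads are 22 mm wide; open, the fingers measure 114 mm over their backs; the gripper's body (76 mm by 85 mm) begins 54 mm behind the grasp point. The pads swing forward as they close: fully open they stand 13 mm farther back than shut.
Start: joints at [1.037, 0.13, 1.488, -0, 1.523, -0.085], TCP at [0.26, 0.541, 0.248] pointing down, gripper open.
Joint ranges: [-2.96, 2.96], [-0.89, 2.26], [0.02, 2.5], [-1.34, 4.48], [0, 2.73], [-2.66, 2.66]. Speed limits (rad/s): [2.39, 2.39, 2.79, 3.14, 3.14, 3.14].

### API

Orientations are given as [roll, pitch, yaw] about the fixed x, y, z axes, in that order (R = Rz(yaw) Ry(pitch) Rx(roll)).
In Python, from station import robot, vision gives the robot as it stands. The module is installed in compiled form; this text tells all that it offers.
- The arm moves only by the shell command python3 -m creep 'ROWS' [OPENING]. ROWS is JSON, a list of rows, each an object of numbers: "tx", "ty", "tz": the shift along the world's x, y, z in cm; "roll": the turn about the world's z in rad. In form: [{"tx": .., "ty": .., "tz": .., "roll": ..}, ...]. A call has exactly 10 rows; each row is the pose to reach, as a shift and turn from the pose measured when the call began; what a row does not reach only later rows make up. A row lasts 1/10 s, in which the tool goes at most 50 mm and 8.59 degrees, less where a joint would pass 70% of its speed; a pose out of reach is approached as far as the arm can. A call with a gripper value outside its range is refused whole. OPENING is the opening, from -1 (shut) to 1 (fully open), so that 0 is half open, set as the call begins (- or left out, the last holds). The fingers move at their own pace and stop on an object; the grip force is fixed at half the most. Time passes only in rows, so rows that repeat a pose let the fingers close, or fill a call up. It gives the time, the measured TCP pose, the force and the opening at its end, in the units of the state.
- robot.observe(): the state, without advancing time (a new reading comes with each control period).
- vision.snapshot(name): name is "scene" or "top" or "wrist"; returns a dict with "img" (384x512x3 uint8, red, green, blue), "range_z" (384x512 float32, m along the optical axis (not along the pixel's ray), 0 where there is no reading), "fx", "fy", "cx", "cy" (pixels), "view" (4x4, takes a point from world to camera coordinates); the wrist camera has in their place "hand_eye" (4x4, takes a point from camera to tool coordinates, whose origin is the TCP and whose axes are the tool frame's). Camera axes: x right, y down, z forward; pixel columns grow to the right and rows downward; lengths in m; the calibration is good to about 2 mm. A picture is of the moment at which its call begins: read the wrist's pose just before it.
- robot.sign_off(): hands the job in, once; it reports no verdict.
The state is a dict: "time": time; "joints": joint angles; "joint_velocities": joint speeds; "tau": joint torques, N m; "position": TCP position; "tool_rot": TCP orientation; "ft_force": force on the tool from outside, world axes, zero at the start; "ft_torque": the same for the moment, N m; "opening": finger opening in m.
Only numpy, scipy, OpenCV 4.12 (cv2) and the standard library are available. Lean on these libraries where they do the work, as an engineer would, in place of code of your own. Each camera call takes 0.05 s, during which the arm holds its last target. There are 200 camera calls.

### The job

Take the counter water tap's steel spout out for its nightly soak: lay the orange release fork flat on the tap's deck, prongs towards the spout, and push it gently but fully home so that it presses the blue ring down and lifts the spout's collar. Leave the fork lying there, take the spout by its upright bar and, with only a light upward pull, swing its neck round towards the glass case until the hidden lugs on its stem find their slots, then draw it straight out without wrenching it. Stand it gently, stem down, in the small steel beaker and disturb nothing else on the counter.

Things in the scene. Friction and masses are not known exactly. Their poses are not given: they have to be found in the camera images.
- port (a point): Centre of the spout's port on the tap, at the level of its flat deck, 45 mm above the counter. The tap is a fixed steel plinth 76 mm wide. x runs along it, from the service deck over the port to the drip tray; z up. The deck is level from x = -155 to +34 mm; then comes the drip tray, 14 mm high, to +122 mm.
- collet_top (a point): Centre of the top face of the blue collet ring round the port (38 mm outside). Up, it is 8 mm above the deck; fully pressed, 3.5 mm. Axes as port.
- collet (a joint): How far the collet ring is pressed down (m): 0 up, 0.0045 fully down; spring 3 to 4 N. Four hidden teeth sit in a groove round the stem. They let go when the ring is down 2 to 3 mm; after the stem has then risen 2 mm they cannot catch it again. Pulled while they hold, the spout does not move and the force climbs.
- spout_grip (a point): Middle of the upright grip of the loose steel spout (160 g): a bar 20 (x) by 18 mm (y, flat sides) and 54 mm tall. z up along the stem, x along the bent neck, which leaves the bar's top, runs out 71 mm over the drip tray and bends down; its highest point is 40 mm above this one. At the start this point is 52 mm above the deck, the spout upright. Wedged up it leans 2 to 4 degrees; freed, it weighs and drags 3 to 9 N.
- collar (a point): Centre of the underside of the round collar below the spout's bar (29 mm across, 5.5 mm thick), 39.6 mm below spout_grip; at the start 12.4 mm above the deck, so 4.4 mm above the ring. Below it the stem is 14 mm thick. Axes as spout_grip.
- stem_end (a point): Centre of the stem's lower end, 86 mm below spout_grip, 46.4 mm below the collar; 34 mm below the deck at the start. Two lugs inside the port stop the stem once it has risen 5.5 mm, until the spout is turned counter-clockwise (seen from above) by an unknown 0.3 to 1.15 rad from its start; there (within 0.12 rad) they enter slots and it rises freely, 34 mm to be out. Axes as spout_grip.
- fork_grip (a point): Middle of the upright grip of the loose orange release fork (90 g): a fin 36 mm long (x) by 14 mm thick (y, sides to grip), top 50 mm and this point 32 mm above the fork's flat underside. x along the prongs, z up. The fork is 36 mm wide; the heel, 10 mm thick, reaches from 22 mm behind this point to 47 mm ahead. Fully home on the deck, this point is 70 mm from the stem's axis.
- fork_tip (a point): Midway between the tips of the fork's two prongs, 110 mm ahead of fork_grip, 10 mm above the underside. Prongs 8 mm wide, 20 mm apart, 3 mm thick at the tips: with the fork flat on the deck they enter between ring and collar. Pushed along the port's +x they press the ring; a steeper step lifts the collar some 4 mm in the last 18 mm before home (push 2 to 6 N), then the slot's end meets the stem and the force climbs. Only home does it stay put.
- beaker: Loose steel soaking beaker (400 g), round, 51 mm outside (60 mm foot), 40 mm inside, 58 mm tall, floor 6 mm thick; origin at the centre of its underside, z up. The spout may lean up to 25 degrees in it.
Not all that is in view belongs to the job. There is more than one size of the part that bears fork_grip; the job needs the larger.

How it is judged:
On the way, in this order (a step that is already met when the one before it is completed fails the run):
1. the ring is held down by more than 3 mm and the spout has been raised more than 2.5 mm (value of joint collet above 0.003 m and z of stem_end in the frame of port above -0.0315 m), for 0.2 s.
2. the stem is drawn clear of the port (z of stem_end in the frame of port above 0.01 m), for 0.1 s.
At the end, for the whole second after the job is handed in: Spout stem down in the beaker: stem end within 22 mm of its axis and under 30 mm above its underside, spout within 0.6 rad of upright; beaker upright (0.1 rad), at rest on the counter; fork lying on the tap deck, its grip within 150 mm of the port and over 12 mm above the deck (horizontal distance between stem_end and beaker below 0.022 m and z of stem_end in the frame of beaker below 0.03 m and angle between spout_grip's own z axis and vertical below 0.6 rad and angle between beaker's own z axis and vertical below 0.1 rad and height (world z) of beaker below 0.01 m and linear speed of beaker below 0.02 m/s and z of fork_grip in the frame of port above 0.012 m and horizontal distance between fork_grip and port below 0.15 m); the robot touches nothing.
It fails at once if the fork is driven against the spout with more than 20 N (contact force between fork and spout above 20 N).
It fails at once if the fork is rammed down on the tap with more than 60 N (contact force between fork and tap above 60 N).
It fails at once if the spout is wrenched in its port: more than 25 N on the teeth or 60 N on the keyed guide (contact force between spout and catch above 25 N or contact force between spout and gate above 60 N).
It fails at once if the spout is banged into the beaker with more than 45 N (contact force between spout and beaker above 45 N).
It fails at once if the beaker is shoved more than 40 mm or another thing on the counter more than 20 mm (distance of beaker from where it was at the start of the episode above 0.04 m or distance of any of sugar_crate, saucer, cup, bell, card_terminal, milk_jug, salt_shaker, pepper_shaker from where it was at the start of the episode above 0.02 m).
It also fails if it takes over 72 s, if anything falls off the work surface, if the arm or the gripper's body presses on something with over 40 N, if the wrist force passes 120 N, or if a joint passes its speed limit or range.

## Working session

There is one attempt and no reset: what is moved stays moved. The work goes in short steps, Python scripts to look and compute and a shell command to move; the robot and the scene stay as the last step left them, time stands still between calls to the robot, and variables do not carry over. Pictures are saved under pics/ and viewed, about 8 in all and at most 12, crops included, and the job is handed in when it is done.

```bash
mkdir -p pics; cat > h.py <<'E'
import numpy as np, cv2
from station import robot, vision
from scipy.spatial.transform import Rotation as R
def snap(n,fn):
    st=robot.observe(); s=vision.snapshot(n)
    if n=='wrist':
        T=np.eye(4); T[:3,:3]=R.from_euler('xyz',st['tool_rot']).as_matrix(); T[:3,3]=st['position']
        s['c2w']=T@s['hand_eye']
    else: s['c2w']=np.linalg.inv(s['view'])
    np.savez('pics/'+fn+'.npz',**s); cv2.imwrite('pics/'+fn+'.png',s['img'][:,:,::-1]); return s
def load(fn): return dict(np.load('pics/'+fn+'.npz'))
def cloud(s):
    z=s['range_z']; v,u=np.mgrid[:z.shape[0],:z.shape[1]]
    P=np.stack([(u-s['cx'])/s['fx']*z,(v-s['cy'])/s['fy']*z,z],-1)
    return P@s['c2w'][:3,:3].T+s['c2w'][:3,3]
def at_h(s,u,v,h):  # pixel ray at world height h
    d=s['c2w'][:3,:3]@np.array([(u-s['cx'])/s['fx'],(v-s['cy'])/s['fy'],1]); o=s['c2w'][:3,3]
    return o+d*(h-o[2])/d[2]
E
python3 - <<'E'
from h import *
print(robot.observe())
s=snap('scene','s0');t=snap('top','t0')
cv2.imwrite('pics/both.png',np.vstack([cv2.resize(x['img'][:,:,::-1],(400,300)) for x in (s,t)]))
E
```

```text
{'time': 0.0, 'joints': array([ 1.03658375e+00,  1.31170856e-01,  1.48929892e+00, -9.07742065e-06,
        1.52298136e+00, -8.53827169e-02]), 'joint_velocities': array([-1.98648929e-05,  1.21456061e-03, -1.59773421e-03,  8.95209680e-04,
        1.78985564e-04, -2.35114363e-04]), 'tau': array([-1.37905565e-03, -5.69399750e+01, -5.00549912e+01, -4.51427641e-04,
        1.47195352e-02, -5.08418054e-05]), 'position': array([0.26005408, 0.54013604, 0.24722782]), 'tool_rot': array([-1.57264881e+00,  1.49456224e-04, -4.48829553e-01]), 'ft_force': array([ 0.33047614, -0.15279426,  0.44879571]), 'ft_torque': array([ 0.0121305 , -0.0255928 ,  0.05970854]), 'opening': 0.08572537290379086}
```

View pics/t0.png

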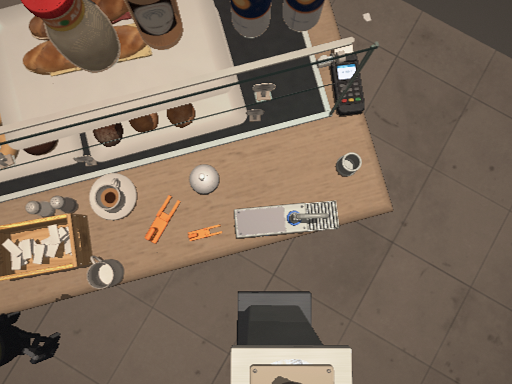

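View pics/s0.png

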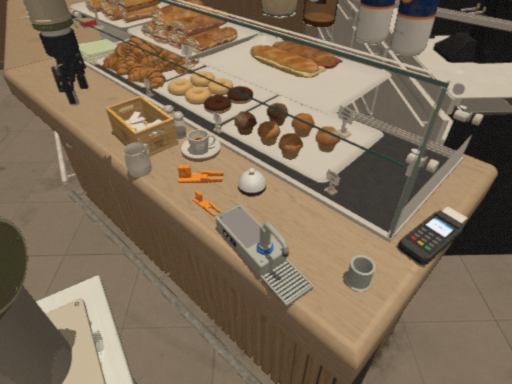

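The top view shows the large fork at about (163,220) with its prongs up and to the right, and the small one at (205,233). The tap runs from (236,222) to (338,215) with the port near (293,217), and the beaker is at (348,163).

```bash
python3 - <<'E'
from h import *
t=load('t0');P=cloud(t)
print(t['fx'],t['c2w'][:3,3])
im=t['img'].astype(int)
org=(im[...,0]>170)&(im[...,1]<150)&(im[...,2]<90)
org[:, :130]=0;org[:190]=0;org[250:]=0
n,lab,stt,c=cv2.connectedComponentsWithStats(org.astype(np.uint8))
for i in range(1,n):
    if stt[i,4]<15: continue
    Q=P[lab==i]; m=Q[:,:2].mean(0); u,s_,vt=np.linalg.svd(Q[:,:2]-m)
    pr=(Q[:,:2]-m)@vt[0]
    print('orange',stt[i],c[i],Q.mean(0),'dir',vt[0],np.ptp(pr),pr.min(),pr.max(),'zmax',Q[:,2].max()); 
    hi=Q[Q[:,2]>Q[:,2].max()-.012]; print(' top',hi.mean(0),len(hi))
for n_,(u,v) in dict(deckL=(238,222),deck=(262,221),deckTL=(236,210),deckBL=(237,236),tray=(325,215),TR=(336,203),BR=(338,227),bk=(348,163),bell=(204,180),glass=(300,63),caseedge=(280,128),counter=(215,210),counterfr=(215,255)).items(): print(n_,P[v,u])
b=t['img'];m=(im[...,2]>im[...,0]+50);m[:190]=0;m[240:]=0;m[:,:270]=0
print('blue',P[m].mean(0),m.sum())
cv2.imwrite('pics/crop.png',cv2.resize(b[140:250,130:370,::-1],None,fx=3.3,fy=3.3,interpolation=cv2.INTER_CUBIC))
E
```

```text
382.2119118701635 [0.4487673  0.09805601 1.04656554]
orange [145 195  35  49 324] [159.33950617 221.50925926] [0.48317259 0.35193134 0.01826985] dir [-0.87769828  0.47921365] 0.1346045549191895 -0.07426965362592276 0.06033490129326672 zmax 0.054596548179914106
 top [0.45188294 0.36847674 0.04952083] 54
orange [203 227   8   5  16] [206.3125 228.625 ] [0.46406966 0.22682512 0.00883424] dir [0.10022721 0.99496458] 0.021128569627574638 -0.010370358074489274 0.010758211553085366 zmax 0.014235557488083028
 top [0.4636106  0.22592507 0.01034007] 14
orange [188 232  11   7  45] [192.4        234.75555556] [0.44759764 0.26164765 0.02465919] dir [ 0.0630792  -0.99800852] 0.029339030462272826 -0.0157931848145069 0.013545845647765927 zmax 0.03764700055120107
 top [0.4472205  0.26061191 0.03325347] 30
deckL [0.48075059 0.13959758 0.04695159]
deck [0.48344172 0.07691825 0.04490857]
deckTL [0.51211766 0.14498905 0.04668023]
deckBL [0.44443508 0.14203728 0.04687   ]
tray [ 0.49460053 -0.07123515  0.13564514]
TR [ 0.53306029 -0.12383848  0.01596155]
BR [ 0.46841771 -0.12779039  0.01575471]
bk [ 0.64434486 -0.16123368  0.00743827]
bell [0.59115254 0.22966819 0.04866038]
glass [ 0.93178408 -0.03253518  0.00804425]
caseedge [0.7410245  0.0259949  0.01515656]
counter [5.15054198e-01 2.04746140e-01 1.56964013e-04]
counterfr [ 0.39251118  0.20449887 -0.01056797]
blue [0.4909083  0.00214681 0.07240035] 51
```

View pics/crop.png

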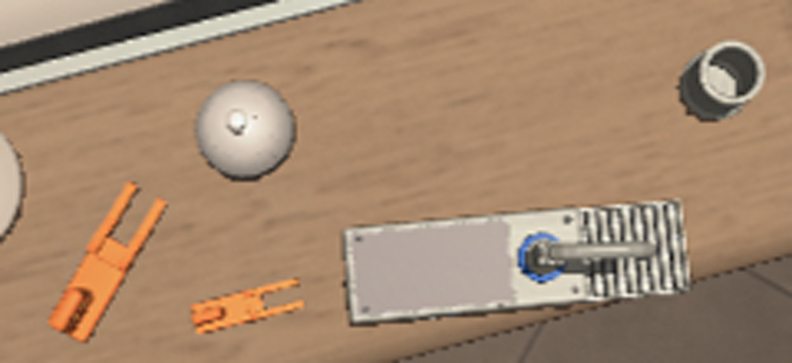

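The crop shows the fork's prong tips at (131,184) and (163,203) and its heel corners at (50,325) and (87,338). The beaker rim centre is at (731,72), and the tap corners are at (346,230), (351,324), (680,200) and (690,292).

```bash
python3 - <<'E'
from h import *
t=load('t0')
g=lambda x,y,h:at_h(t,130+(x-1.65+.5)/3.3,140+(y-1.65+.5)/3.3,h)[:2]
tip=(g(131,184,.01)+g(163,203,.01))/2; heel=(g(50,325,.01)+g(87,338,.005))/2
d=tip-heel;print('fork',tip,heel,np.linalg.norm(d),np.arctan2(d[1],d[0]),'grip',tip-d/np.linalg.norm(d)*.11)
A,B=g(346,230,.045),g(351,324,.045);C,D=g(680,200,.014),g(690,292,.014)
print('tap',A,B,C,D); a=(A+B)/2;c=(C+D)/2;d=c-a;L=np.linalg.norm(d);print(L,np.arctan2(d[1],d[0]),'port',a+d/L*.155, c-d/L*.122)
print('ring',g(540,257,.053), 'beaker',g(731,72,.058))
# fin top cloud, fine
P=cloud(t);m=(P[...,2]>.042)&(P[...,2]<.06);m[:,:135]=0;m[:,185:]=0;m[:195]=0;m[250:]=0
print('fin',P[m].mean(0),m.sum())
d=P[205:235,240:275].reshape(-1,3);print(np.median(d,0))
s=load('s0');P=cloud(s)
m=(P[...,2]>.03)&(P[...,2]<.065)&(abs(P[...,0]-.645)<.07)&(abs(P[...,1]+.16)<.07)
Q=P[m];print('bk scene',Q.min(0),Q.max(0),m.sum())
m=(P[...,2]>.095)&(P[...,2]<.15)&(abs(P[...,0]-.49)<.07)&(abs(P[...,1]+.03)<.1)
Q=P[m];print('spout',Q.min(0),Q.max(0),m.sum())
E
```

```text
fork [0.546366  0.3153125] [0.43315602 0.37754779] 0.1291887322614095 -0.5026383698768587 grip [0.44997139 0.36830382]
tap [0.51393483 0.14901303] [0.4396821  0.14466108] [ 0.54067685 -0.12364946] [ 0.46540621 -0.13010029]
0.27496616631711907 -1.4752463124892725 port [ 0.49159619 -0.00745592] [ 0.49140216 -0.00543137]
ring [ 0.4921731  -0.00416137] beaker [ 0.63889955 -0.15702513]
fin [0.45177231 0.36719064 0.04895501] 74
[0.48607541 0.09000136 0.04564971]
bk scene [ 0.61102976 -0.18190517  0.03000275] [ 0.66340688 -0.13157453  0.06058758] 499
spout [ 0.48106339 -0.08311799  0.09546383] [0.50010041 0.00503211 0.13866298] 356
```

```bash
python3 -m creep '[{"tx":3,"ty":-3,"tz":0,"roll":0},{"tx":6,"ty":-6,"tz":0,"roll":0},{"tx":9.5,"ty":-9,"tz":0,"roll":-0.03},{"tx":13,"ty":-12,"tz":-1,"roll":-0.05},{"tx":16,"ty":-15,"tz":-3,"roll":-0.054},{"tx":19,"ty":-17.2,"tz":-5,"roll":-0.054},{"tx":19,"ty":-17.2,"tz":-8,"roll":-0.054},{"tx":19,"ty":-17.2,"tz":-10.5,"roll":-0.054},{"tx":19,"ty":-17.2,"tz":-10.5,"roll":-0.054},{"tx":19,"ty":-17.2,"tz":-10.5,"roll":-0.054}]' 0
python3 - <<'E'
from h import *
s=snap('wrist','w1');P=cloud(s)
im=s['img'].astype(int);m=(im[...,0]>150)&(im[...,1]<160)&(im[...,2]<100)
for lo,hi in ((.04,.06),(.006,.014)):
    k=m&(P[...,2]>lo)&(P[...,2]<hi);Q=P[k][:,:2]; 
    if len(Q)<20: print(lo,len(Q));continue
    r=cv2.minAreaRect(Q.astype(np.float32)*1000);print(lo,len(Q),r,Q.mean(0),np.median(P[k][:,2]))
E
```

```text
time: 1.1
position: [0.4496, 0.3679, 0.1421]
tool_rot: [-1.574, 0.001, -0.503]
ft_force: [0.3, 0.3, 1.2]
opening: 0.043
0.04 1267 ((503.1685485839844, 459.10992431640625), (213.7749786376953, 125.10279083251953), 84.13887023925781) [0.49731112 0.42207797] 0.04386439198618697
0.006 1202 ((491.82147216796875, 387.7733154296875), (393.0704040527344, 207.45166015625), 69.23135375976562) [0.45402409 0.35186543] 0.008423932377958576
```

View pics/w1.png

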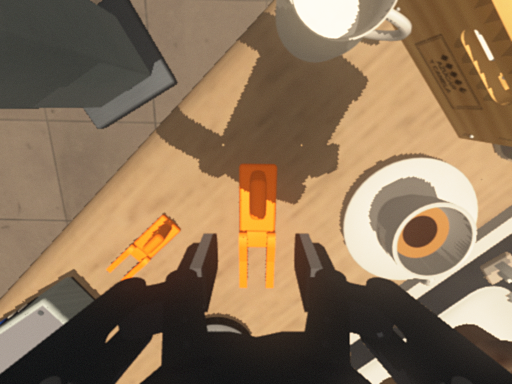

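The fork is at the image centre column, with its fin at about (259,195), heel corners at (240,165) and (277,165), and prong tips at (243,286) and (269,286). It lines up with the jaws.

```bash
python3 - <<'E'
from h import *
s=load('w1');P=cloud(s)
im=s['img'].astype(int);m=(im[...,0]>150)&(im[...,1]<170)&(im[...,2]<110);m[:, :235]=0;m[:,285:]=0;m[:155]=0;m[295:]=0
ys,xs=np.nonzero(m);print(xs.min(),xs.max(),ys.min(),ys.max())
k=m&(P[...,2]>.04);v,u=np.nonzero(k);print('fin',P[k].mean(0) if k.any() else 0,u.min(),u.max(),v.min(),v.max(),k.sum())
for h,(u,v) in ((.05,(259,192)),(.01,(258.5,165)),(.01,(256.5,286))): print(at_h(s,u,v,h),P[int(v)+ (2 if v<200 else -2),int(u) if v<200 else 244])
a=at_h(s,258.5,165,.01);b=at_h(s,256.5,287,.01);d=(b-a)[:2];print(np.hypot(*d),np.arctan2(d[1],d[0]),'grip',a[:2]+d/np.hypot(*d)*.022)
E
```

```text
235 284 164 287
fin [0.44639784 0.36971936 0.04922673] 240 275 177 267 675
[0.44201143 0.37391    0.05      ] [0.44402574 0.37283654 0.04813221]
[0.42998413 0.38030376 0.01      ] [0.43170082 0.37885444 0.00853117]
[0.54378879 0.31611108 0.01      ] [0.53428996 0.30630933 0.01165989]
0.13190390446788586 -0.513440705847519 grip [0.44914744 0.36949787]
```

```bash
python3 -m creep '[{"tx":0,"ty":0.1,"tz":-2,"roll":-0.01},{"tx":0,"ty":0.1,"tz":-4,"roll":-0.01},{"tx":0,"ty":0.1,"tz":-6,"roll":-0.01},{"tx":0,"ty":0.1,"tz":-8,"roll":-0.01},{"tx":0,"ty":0.1,"tz":-9.5,"roll":-0.01},{"tx":0,"ty":0.1,"tz":-10.4,"roll":-0.01},{"tx":0,"ty":0.1,"tz":-10.7,"roll":-0.01},{"tx":0,"ty":0.1,"tz":-10.7,"roll":-0.01},{"tx":0,"ty":0.1,"tz":-10.7,"roll":-0.01},{"tx":0,"ty":0.1,"tz":-10.7,"roll":-0.01}]' 0
python3 -m creep '[{"tx":0,"ty":0,"tz":0,"roll":0},{"tx":0,"ty":0,"tz":0,"roll":0},{"tx":0,"ty":0,"tz":0,"roll":0},{"tx":0,"ty":0,"tz":0,"roll":0},{"tx":0,"ty":0,"tz":0,"roll":0},{"tx":0,"ty":0,"tz":0,"roll":0},{"tx":0,"ty":0,"tz":0,"roll":0},{"tx":0,"ty":0,"tz":0,"roll":0},{"tx":0,"ty":0,"tz":0,"roll":0},{"tx":0,"ty":0,"tz":0,"roll":0}]' -1
```

```text
time: 2.15
position: [0.451, 0.3701, 0.0376]
tool_rot: [-1.57, -0.001, -0.512]
ft_force: [0.1, 0.0, 0.1]
opening: 0.0427
time: 3.15
position: [0.4515, 0.3704, 0.0383]
tool_rot: [-1.569, -0.002, -0.512]
ft_force: [0.1, 0.1, 5.5]
opening: 0.013
```

```bash
python3 -m creep '[{"tx":0,"ty":0,"tz":1.5,"roll":0},{"tx":0,"ty":0,"tz":4,"roll":0},{"tx":0,"ty":0,"tz":8,"roll":-0.1},{"tx":0.3,"ty":-3,"tz":10,"roll":-0.22},{"tx":0.6,"ty":-7,"tz":10,"roll":-0.35},{"tx":1,"ty":-11,"tz":10,"roll":-0.48},{"tx":1.5,"ty":-15,"tz":10,"roll":-0.61},{"tx":2,"ty":-19,"tz":10,"roll":-0.74},{"tx":2.6,"ty":-22,"tz":10,"roll":-0.86},{"tx":2.65,"ty":-22.6,"tz":10,"roll":-0.963}]'
python3 -m creep '[{"tx":0,"ty":0,"tz":0,"roll":-0.05},{"tx":0,"ty":0,"tz":0,"roll":-0.05},{"tx":0,"ty":0,"tz":0,"roll":-0.05},{"tx":0,"ty":0,"tz":0,"roll":-0.05},{"tx":0,"ty":0,"tz":0,"roll":-0.05},{"tx":0,"ty":0,"tz":0,"roll":-0.05},{"tx":0,"ty":0,"tz":0,"roll":-0.05},{"tx":0,"ty":0,"tz":0,"roll":-0.05},{"tx":0,"ty":0,"tz":0,"roll":-0.05},{"tx":0,"ty":0,"tz":0,"roll":-0.05}]'
python3 - <<'E'
from h import *
print(robot.observe()['tool_rot'],robot.observe()['joints'])
s=snap('wrist','w2')
E
```

```text
time: 4.15
position: [0.4783, 0.1414, 0.139]
tool_rot: [-1.569, -0.003, -1.483]
ft_force: [0.5, -0.2, -0.9]
opening: 0.0134
time: 5.15
position: [0.4784, 0.1414, 0.139]
tool_rot: [-1.569, -0.003, -1.533]
ft_force: [0.3, -0.1, -0.4]
opening: 0.0132
[-1.56866238 -0.00264477 -1.53309285] [ 0.18663059 -0.06542478  1.89197396 -0.00303207  1.3133267   0.14969384]
```

View pics/w2.png

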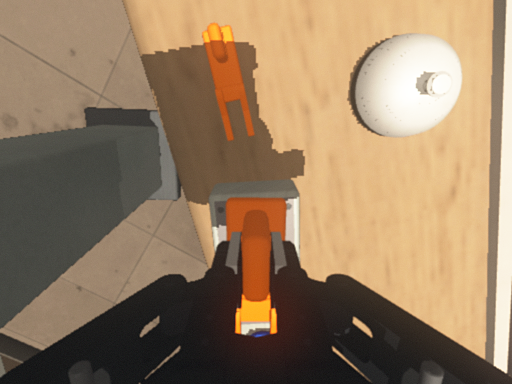

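The fork is held straight, with its fin at (257,255) and the tap's end edge at row 182, columns 211–298. The prongs and port are hidden by the gripper, so I'll refine the tap's pose from the first depth images.

```bash
python3 - <<'E'
from h import *
for n in('t0','s0'):
    P=cloud(load(n)); m=(abs(P[...,2]-.046)<.004)&(abs(P[...,0]-.485)<.07)&(P[...,1]>-.05)&(P[...,1]<.17)
    m=cv2.morphologyEx(m.astype(np.uint8),cv2.MORPH_OPEN,np.ones((3,3)))>0
    Q=P[m];r=cv2.minAreaRect(Q[:,:2].astype(np.float32)*1000);print(n,len(Q),r,np.median(Q[:,2]))
    print(cv2.boxPoints(r).round(1).tolist())
    a=np.array([.0956,-.9954]);p=np.array([-a[1],a[0]])
    q=Q[:,:2]-[.4917,-.0055];X=q@a;Y=q@p
    rows=[(x,np.percentile(Y[abs(X-x)<.01],[2,98])) for x in np.arange(-.14,0.0,.02) if (abs(X-x)<.01).sum()>20]
    mid=np.array([[x,y.mean()] for x,y in rows]);print('mid line',np.polyfit(*mid.T,1),[tuple((y*1000).round(1)) for _,y in rows])
# edge lines in top image
t=load('t0');im=t['img']
for x0,pts in (('spout',None),):
    P=cloud(t);m=(P[...,2]>.1)&(P[...,2]<.15)&(abs(P[...,0]-.49)<.05)&(P[...,1]>-.1)&(P[...,1]<.03)
    q=P[m][:,:2]-[.4917,-.0055];X=q@a;Y=q@p;print('neck',np.polyfit(X,Y,1),np.percentile(X,[1,99]))
E
python3 - <<'E'
from h import *
s=load('w2')
g=lambda u,v,h:at_h(s,u,v,h)[:2]
L,Rr=g(214,183,.045),g(297,181,.045);print('tap end',L,Rr,(L+Rr)/2,np.hypot(*(Rr-L)))
# fork in hand: heel back edge (228,198)-(285,198), underside height ~ .139-.038
h=.139-.0383+.01
print(g(228,198,h),g(285,198,h)); print(g(239,330,h),g(274,330,h))
im=s['img'];cv2.imwrite('pics/c2.png',cv2.resize(im[170:345,190:320,::-1],None,fx=3.4,fy=3.4,interpolation=cv2.INTER_CUBIC))
E
```

```text
t0 1729 ((487.17669677734375, 53.29600143432617), (75.56245422363281, 187.88638305664062), 5.367414474487305) 0.04566602478629633
[[440.79998779296875, 143.3000030517578], [458.29998779296875, -43.79999923706055], [533.5999755859375, -36.70000076293945], [516.0, 150.39999389648438]]
mid line [-0.0037638   0.00095654] [(np.float64(-33.2), np.float64(36.2)), (np.float64(-33.1), np.float64(37.1)), (np.float64(-34.8), np.float64(35.4)), (np.float64(-34.4), np.float64(37.3)), (np.float64(-34.1), np.float64(36.6)), (np.float64(-34.7), np.float64(36.6)), (np.float64(-33.8), np.float64(37.6)), (np.float64(-36.3), np.float64(37.1))]
s0 1582 ((484.21136474609375, 54.50226974487305), (75.8529281616211, 189.12669372558594), 5.805342197418213) 0.04530717670043283
[[436.8999938964844, 144.6999969482422], [456.0, -43.400001525878906], [531.5, -35.70000076293945], [512.4000244140625, 152.39999389648438]]
mid line [-0.0175537  -0.00440942] [(np.float64(-37.5), np.float64(34.2)), (np.float64(-37.5), np.float64(33.8)), (np.float64(-37.5), np.float64(33.9)), (np.float64(-36.5), np.float64(33.5)), (np.float64(-36.4), np.float64(29.8)), (np.float64(-38.7), np.float64(13.1)), (np.float64(-37.8), np.float64(35.3)), (np.float64(-38.1), np.float64(35.5))]
neck [-4.81710957e-02  8.88539416e-05] [-0.0084137   0.07408096]
tap end [0.44397098 0.15518818] [0.51026424 0.15944486] [0.47711761 0.15731652] 0.06642978281438815
[0.46097092 0.16542537] [0.49338156 0.16668808]
[0.46929678 0.07253129] [0.49268554 0.07339568]
```

View pics/c2.png

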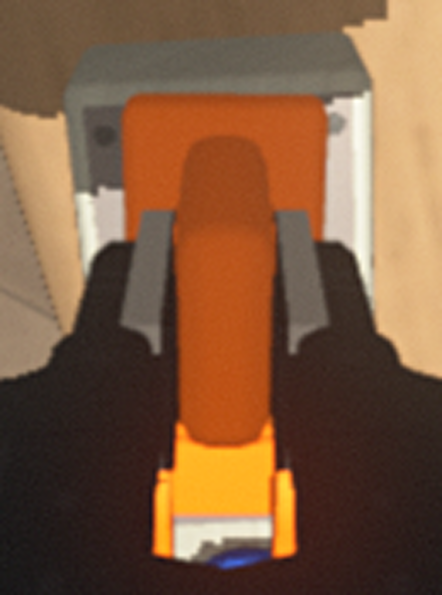

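The crop shows fork heel columns 122–327, prongs 153–297, and tap deck corners near (80,100) and (368,92). Everything is nearly symmetrical about column 225.

```bash
python3 - <<'E'
from h import *
s=load('w2');P=cloud(s)
g=lambda x,y,h:at_h(s,190+(x-1.2)/3.4,170+(y-1.2)/3.4,h)[:2]
L,Rr=g(80,103,.045),g(368,92,.045);m=(L+Rr)/2;d=Rr-L
print('end',m,np.hypot(*d),np.arctan2(d[1],d[0]))
a=np.array([np.cos(-1.475),np.sin(-1.475)])
print('port',m+.155*a)
h=.139-.0383+.01
hl=(g(122,100,h)+g(327,100,h))/2;tp=(g(153,555,h)+g(297,555,h))/2
hb=(g(125,98,h)+g(324,98,h))/2
print('heel',hl,np.hypot(*(g(122,100,h)-g(327,100,h))),'tip',tp,'fork yaw',np.arctan2(*(tp-hl)[::-1]))
Q=P[195:225,217:225];print('deck z',np.median(P[205:225,218:222,2]))
E
```

```text
end [0.47766708 0.14353469] 0.06907830856720336 0.07924693345689225
port [ 0.49249281 -0.01075464]
heel [0.47673419 0.16540229] 0.03435007890012111 tip [0.48063711 0.07054881] fork yaw -1.529672715376196
deck z 0.043870265076159445
```

```bash
python3 -m creep '[{"tx":0,"ty":-0.8,"tz":0,"roll":0.058},{"tx":0.05,"ty":-0.8,"tz":-1,"roll":0.058},{"tx":0.05,"ty":-0.8,"tz":-2,"roll":0.058},{"tx":0.05,"ty":-0.8,"tz":-3,"roll":0.058},{"tx":0.05,"ty":-0.8,"tz":-3.8,"roll":0.058},{"tx":0.05,"ty":-0.8,"tz":-4.4,"roll":0.058},{"tx":0.05,"ty":-0.8,"tz":-4.7,"roll":0.058},{"tx":0.05,"ty":-0.8,"tz":-4.9,"roll":0.058},{"tx":0.05,"ty":-0.8,"tz":-5,"roll":0.058},{"tx":0.05,"ty":-0.8,"tz":-5,"roll":0.058}]'
python3 -m creep '[{"tx":0,"ty":0,"tz":-0.05,"roll":0},{"tx":0,"ty":0,"tz":-0.1,"roll":0},{"tx":0,"ty":0,"tz":-0.15,"roll":0},{"tx":0,"ty":0,"tz":-0.2,"roll":0},{"tx":0,"ty":0,"tz":-0.2,"roll":0},{"tx":0,"ty":0,"tz":-0.2,"roll":0},{"tx":0,"ty":0,"tz":-0.2,"roll":0},{"tx":0,"ty":0,"tz":-0.2,"roll":0},{"tx":0,"ty":0,"tz":-0.2,"roll":0},{"tx":0,"ty":0,"tz":-0.2,"roll":0}]'
```

```text
time: 6.2
position: [0.479, 0.1334, 0.0892]
tool_rot: [-1.568, -0.003, -1.475]
ft_force: [0.0, 0.5, -1.5]
opening: 0.013
time: 7.2
position: [0.479, 0.1334, 0.0872]
tool_rot: [-1.568, -0.003, -1.475]
ft_force: [0.1, -0.1, -1.3]
opening: 0.0129
```

```bash
python3 -m creep '[{"tx":0,"ty":0,"tz":-0.05,"roll":0},{"tx":0,"ty":0,"tz":-0.1,"roll":0},{"tx":0,"ty":0,"tz":-0.15,"roll":0},{"tx":0,"ty":0,"tz":-0.2,"roll":0},{"tx":0,"ty":0,"tz":-0.22,"roll":0},{"tx":0,"ty":0,"tz":-0.22,"roll":0},{"tx":0,"ty":0,"tz":-0.22,"roll":0},{"tx":0,"ty":0,"tz":-0.22,"roll":0},{"tx":0,"ty":0,"tz":-0.22,"roll":0},{"tx":0,"ty":0,"tz":-0.22,"roll":0}]'
python3 -m creep '[{"tx":0,"ty":0,"tz":-0.05,"roll":0},{"tx":0,"ty":0,"tz":-0.1,"roll":0},{"tx":0,"ty":0,"tz":-0.1,"roll":0},{"tx":0,"ty":0,"tz":-0.1,"roll":0},{"tx":0,"ty":0,"tz":-0.1,"roll":0},{"tx":0,"ty":0,"tz":-0.1,"roll":0},{"tx":0,"ty":0,"tz":-0.1,"roll":0},{"tx":0,"ty":0,"tz":-0.1,"roll":0},{"tx":0,"ty":0,"tz":-0.1,"roll":0},{"tx":0,"ty":0,"tz":-0.1,"roll":0}]'
```

```text
time: 8.2
position: [0.4791, 0.1334, 0.0851]
tool_rot: [-1.568, -0.003, -1.475]
ft_force: [0.0, -0.5, -1.8]
opening: 0.0131
time: 9.2
position: [0.4791, 0.1334, 0.0841]
tool_rot: [-1.568, -0.003, -1.475]
ft_force: [-0.6, 0.1, -0.3]
opening: 0.0132
```

```bash
python3 -m creep '[{"tx":0,"ty":0,"tz":-0.05,"roll":0},{"tx":0,"ty":0,"tz":-0.1,"roll":0},{"tx":0,"ty":0,"tz":-0.1,"roll":0},{"tx":0,"ty":0,"tz":-0.1,"roll":0},{"tx":0,"ty":0,"tz":-0.1,"roll":0},{"tx":0,"ty":0,"tz":-0.1,"roll":0},{"tx":0,"ty":0,"tz":-0.1,"roll":0},{"tx":0,"ty":0,"tz":-0.1,"roll":0},{"tx":0,"ty":0,"tz":-0.1,"roll":0},{"tx":0,"ty":0,"tz":-0.1,"roll":0}]'
python3 - <<'E'
from h import *
s=snap('scene','s1'); im=s['img'];cv2.imwrite('pics/c3.png',cv2.resize(im[150:310,170:370,::-1],None,fx=3.8,fy=3.8,interpolation=cv2.INTER_CUBIC)[:600,:800])
E
```

```text
time: 10.2
position: [0.4793, 0.1335, 0.0833]
tool_rot: [-1.568, -0.003, -1.475]
ft_force: [-0.6, -0.4, 4.5]
opening: 0.013
```

View pics/c3.png

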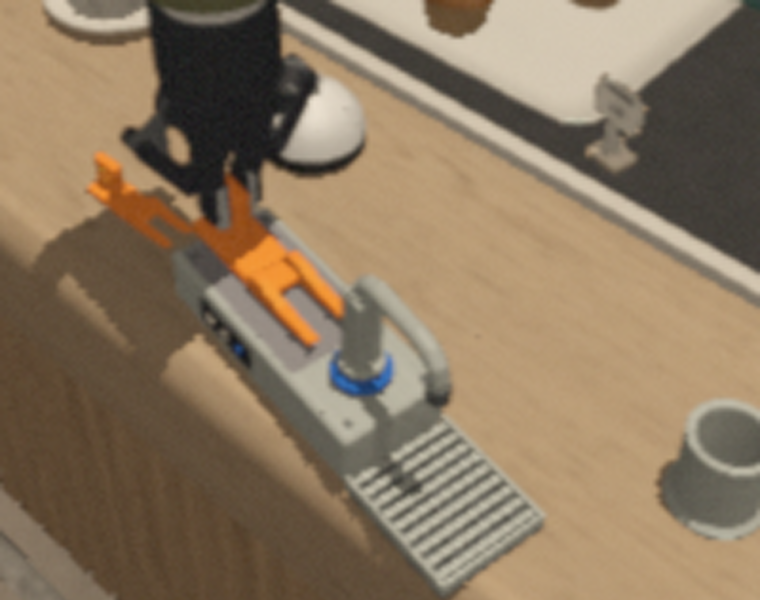

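The fork lies flat on the deck, with its prong tips at (312,340) and (338,310) straddling the line to the ring at (362,370). Next I push it along the tap's x axis.

```bash
python3 -m creep '[{"tx":0.02,"ty":-0.25,"tz":0,"roll":0},{"tx":0.05,"ty":-0.5,"tz":0,"roll":0},{"tx":0.07,"ty":-0.75,"tz":0,"roll":0},{"tx":0.09,"ty":-1,"tz":0,"roll":0},{"tx":0.12,"ty":-1.25,"tz":0,"roll":0},{"tx":0.14,"ty":-1.5,"tz":0,"roll":0},{"tx":0.17,"ty":-1.75,"tz":0,"roll":0},{"tx":0.19,"ty":-2,"tz":0,"roll":0},{"tx":0.19,"ty":-2,"tz":0,"roll":0},{"tx":0.19,"ty":-2,"tz":0,"roll":0}]'
python3 -m creep '[{"tx":0.02,"ty":-0.2,"tz":0,"roll":0},{"tx":0.04,"ty":-0.4,"tz":0,"roll":0},{"tx":0.06,"ty":-0.6,"tz":0,"roll":0},{"tx":0.08,"ty":-0.8,"tz":0,"roll":0},{"tx":0.1,"ty":-1,"tz":0,"roll":0},{"tx":0.12,"ty":-1.2,"tz":0,"roll":0},{"tx":0.14,"ty":-1.4,"tz":0,"roll":0},{"tx":0.14,"ty":-1.5,"tz":0,"roll":0},{"tx":0.14,"ty":-1.5,"tz":0,"roll":0},{"tx":0.14,"ty":-1.5,"tz":0,"roll":0}]'
```

```text
time: 11.25
position: [0.4813, 0.1131, 0.0833]
tool_rot: [-1.568, -0.003, -1.475]
ft_force: [-0.7, -0.8, 3.7]
opening: 0.013
time: 12.25
position: [0.4828, 0.0978, 0.0834]
tool_rot: [-1.568, -0.004, -1.475]
ft_force: [-0.3, 0.0, 4.0]
opening: 0.013
```

```bash
python3 -m creep '[{"tx":0,"ty":-0.2,"tz":0,"roll":0},{"tx":0,"ty":-0.4,"tz":0,"roll":0},{"tx":0.02,"ty":-0.6,"tz":0,"roll":0},{"tx":0.04,"ty":-0.8,"tz":0,"roll":0},{"tx":0.06,"ty":-1,"tz":0,"roll":0},{"tx":0.08,"ty":-1.2,"tz":0,"roll":0},{"tx":0.09,"ty":-1.3,"tz":0,"roll":0},{"tx":0.09,"ty":-1.3,"tz":0,"roll":0},{"tx":0.09,"ty":-1.3,"tz":0,"roll":0},{"tx":0.09,"ty":-1.3,"tz":0,"roll":0}]'
python3 -m creep '[{"tx":0.01,"ty":-0.1,"tz":0,"roll":0},{"tx":0.02,"ty":-0.2,"tz":0,"roll":0},{"tx":0.03,"ty":-0.3,"tz":0,"roll":0},{"tx":0.04,"ty":-0.4,"tz":0,"roll":0},{"tx":0.05,"ty":-0.5,"tz":0,"roll":0},{"tx":0.06,"ty":-0.6,"tz":0,"roll":0},{"tx":0.07,"ty":-0.7,"tz":0,"roll":0},{"tx":0.07,"ty":-0.8,"tz":0,"roll":0},{"tx":0.07,"ty":-0.8,"tz":0,"roll":0},{"tx":0.07,"ty":-0.8,"tz":0,"roll":0}]'
```

```text
time: 13.25
position: [0.4837, 0.0845, 0.0834]
tool_rot: [-1.568, -0.004, -1.475]
ft_force: [-0.5, -2.2, 5.0]
opening: 0.0125
time: 14.25
position: [0.4843, 0.0764, 0.0833]
tool_rot: [-1.568, -0.004, -1.476]
ft_force: [-0.8, 1.9, 4.1]
opening: 0.0131
```

```bash
python3 -m creep '[{"tx":0.01,"ty":-0.1,"tz":0,"roll":0},{"tx":0.02,"ty":-0.2,"tz":0,"roll":0},{"tx":0.03,"ty":-0.3,"tz":0,"roll":0},{"tx":0.04,"ty":-0.4,"tz":0,"roll":0},{"tx":0.05,"ty":-0.5,"tz":0,"roll":0},{"tx":0.06,"ty":-0.6,"tz":0,"roll":0},{"tx":0.07,"ty":-0.7,"tz":0,"roll":0},{"tx":0.07,"ty":-0.7,"tz":0,"roll":0},{"tx":0.07,"ty":-0.7,"tz":0,"roll":0},{"tx":0.07,"ty":-0.7,"tz":0,"roll":0}]'
python3 -m creep '[{"tx":0.01,"ty":-0.1,"tz":0,"roll":0},{"tx":0.02,"ty":-0.2,"tz":0,"roll":0},{"tx":0.03,"ty":-0.3,"tz":0,"roll":0},{"tx":0.03,"ty":-0.3,"tz":0,"roll":0},{"tx":0.03,"ty":-0.3,"tz":0,"roll":0},{"tx":0.03,"ty":-0.3,"tz":0,"roll":0},{"tx":0.03,"ty":-0.3,"tz":0,"roll":0},{"tx":0.03,"ty":-0.3,"tz":0,"roll":0},{"tx":0.03,"ty":-0.3,"tz":0,"roll":0},{"tx":0.03,"ty":-0.3,"tz":0,"roll":0}]'
```

```text
time: 15.25
position: [0.485, 0.0691, 0.0833]
tool_rot: [-1.568, -0.005, -1.476]
ft_force: [-0.6, 1.6, 3.8]
opening: 0.0131
time: 16.25
position: [0.4854, 0.066, 0.0833]
tool_rot: [-1.568, -0.005, -1.476]
ft_force: [-0.9, 0.8, 4.5]
opening: 0.0129
```

```bash
python3 -m creep '[{"tx":0.01,"ty":-0.1,"tz":0,"roll":0},{"tx":0.02,"ty":-0.2,"tz":0,"roll":0},{"tx":0.02,"ty":-0.2,"tz":0,"roll":0},{"tx":0.02,"ty":-0.2,"tz":0,"roll":0},{"tx":0.02,"ty":-0.2,"tz":0,"roll":0},{"tx":0.02,"ty":-0.2,"tz":0,"roll":0},{"tx":0.02,"ty":-0.2,"tz":0,"roll":0},{"tx":0.02,"ty":-0.2,"tz":0,"roll":0},{"tx":0.02,"ty":-0.2,"tz":0,"roll":0},{"tx":0.02,"ty":-0.2,"tz":0,"roll":0}]'
python3 -m creep '[{"tx":0,"ty":-0.05,"tz":0,"roll":0},{"tx":0.01,"ty":-0.1,"tz":0,"roll":0},{"tx":0.01,"ty":-0.1,"tz":0,"roll":0},{"tx":0.01,"ty":-0.1,"tz":0,"roll":0},{"tx":0.01,"ty":-0.1,"tz":0,"roll":0},{"tx":0.01,"ty":-0.1,"tz":0,"roll":0},{"tx":0.01,"ty":-0.1,"tz":0,"roll":0},{"tx":0.01,"ty":-0.1,"tz":0,"roll":0},{"tx":0.01,"ty":-0.1,"tz":0,"roll":0},{"tx":0.01,"ty":-0.1,"tz":0,"roll":0}]'
python3 - <<'E'
from h import *
s=load('s1'); n=snap('scene','s2')
for q in (s,n):
    P=cloud(q); m=(abs(P[...,0]-.494)<.06)&(P[...,1]>-.1)&(P[...,1]<.03)&(P[...,2]>.1)
    print(P[m][:,2].max(),np.percentile(P[m][:,2],[50,90,98]))
im=n['img'];cv2.imwrite('pics/c4.png',cv2.resize(im[190:290,210:330,::-1],None,fx=6,fy=6,interpolation=cv2.INTER_CUBIC))
E
```

```text
time: 17.25
position: [0.4855, 0.064, 0.0833]
tool_rot: [-1.568, -0.005, -1.476]
ft_force: [0.2, 2.1, 3.9]
opening: 0.0133
time: 18.25
position: [0.4856, 0.063, 0.0833]
tool_rot: [-1.568, -0.005, -1.476]
ft_force: [-0.7, 2.8, 4.5]
opening: 0.0129
0.13863977561757268 [0.12905154 0.13665828 0.13776238]
0.5037257733339178 [0.42125266 0.478195   0.4939492 ]
```

View pics/c4.png

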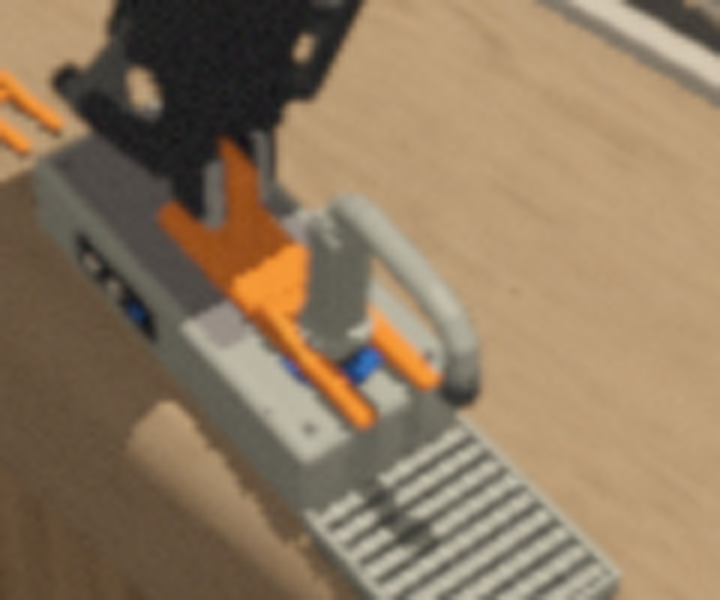

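The prongs straddle the stem under the collar at about (335,340). I'll keep going in 1 mm steps until the force climbs.

```bash
python3 -m creep '[{"tx":0,"ty":-0.05,"tz":0,"roll":0},{"tx":0.01,"ty":-0.1,"tz":0,"roll":0},{"tx":0.01,"ty":-0.1,"tz":0,"roll":0},{"tx":0.01,"ty":-0.1,"tz":0,"roll":0},{"tx":0.01,"ty":-0.1,"tz":0,"roll":0},{"tx":0.01,"ty":-0.1,"tz":0,"roll":0},{"tx":0.01,"ty":-0.1,"tz":0,"roll":0},{"tx":0.01,"ty":-0.1,"tz":0,"roll":0},{"tx":0.01,"ty":-0.1,"tz":0,"roll":0},{"tx":0.01,"ty":-0.1,"tz":0,"roll":0}]'
python3 -m creep '[{"tx":0,"ty":-0.05,"tz":0,"roll":0},{"tx":0.01,"ty":-0.1,"tz":0,"roll":0},{"tx":0.01,"ty":-0.1,"tz":0,"roll":0},{"tx":0.01,"ty":-0.1,"tz":0,"roll":0},{"tx":0.01,"ty":-0.1,"tz":0,"roll":0},{"tx":0.01,"ty":-0.1,"tz":0,"roll":0},{"tx":0.01,"ty":-0.1,"tz":0,"roll":0},{"tx":0.01,"ty":-0.1,"tz":0,"roll":0},{"tx":0.01,"ty":-0.1,"tz":0,"roll":0},{"tx":0.01,"ty":-0.1,"tz":0,"roll":0}]'
```

```text
time: 19.3
position: [0.4857, 0.0619, 0.0833]
tool_rot: [-1.568, -0.005, -1.476]
ft_force: [0.5, 2.0, 3.8]
opening: 0.013
time: 20.3
position: [0.4858, 0.0615, 0.0833]
tool_rot: [-1.568, -0.004, -1.475]
ft_force: [-0.6, 6.4, 2.8]
opening: 0.013
```

```bash
python3 -m creep '[{"tx":0,"ty":-0.05,"tz":0,"roll":0},{"tx":0.01,"ty":-0.1,"tz":0,"roll":0},{"tx":0.01,"ty":-0.12,"tz":0,"roll":0},{"tx":0.01,"ty":-0.12,"tz":0,"roll":0},{"tx":0.01,"ty":-0.12,"tz":0,"roll":0},{"tx":0.01,"ty":-0.12,"tz":0,"roll":0},{"tx":0.01,"ty":-0.12,"tz":0,"roll":0},{"tx":0.01,"ty":-0.12,"tz":0,"roll":0},{"tx":0.01,"ty":-0.12,"tz":0,"roll":0},{"tx":0.01,"ty":-0.12,"tz":0,"roll":0}]'
```

```text
time: 21.3
position: [0.4858, 0.0613, 0.0833]
tool_rot: [-1.568, -0.002, -1.475]
ft_force: [-0.7, 8.7, 3.9]
opening: 0.0133
```

```bash
python3 -m creep '[{"tx":0,"ty":0,"tz":0,"roll":0},{"tx":0,"ty":0,"tz":0,"roll":0},{"tx":0,"ty":0,"tz":0,"roll":0},{"tx":0,"ty":0,"tz":0,"roll":0},{"tx":0,"ty":0,"tz":0.5,"roll":0},{"tx":0,"ty":0,"tz":2,"roll":0},{"tx":0,"ty":0,"tz":4,"roll":0},{"tx":0,"ty":0,"tz":7,"roll":0},{"tx":0,"ty":1.5,"tz":11,"roll":0},{"tx":0,"ty":3.5,"tz":13,"roll":0}]' -0.1
python3 - <<'E'
from h import *
w=snap('wrist','w3');n=snap('scene','s3')
a=np.array([.0956,-.9954]);p=np.array([.9954,.0956])
for q in (load('s0'),load('s1'),n):
    P=cloud(q); m=(abs(P[...,0]-.494)<.05)&(P[...,1]>-.1)&(P[...,1]<.03)&(P[...,2]>.075)&(P[...,2]<.2)
    Q=P[m]; X=(Q[:,:2]-[.4917,-.0055])@a; k=Q[:,2]>.13
    print(m.sum(),'ztop',np.percentile(Q[:,2],98),'X',np.percentile(X,[2,98]))
    for z in (.08,.09,.1,.11,.12):
        b=(abs(Q[:,2]-z)<.005)&(X<.02)
        if b.sum()>4: print(z,b.sum(),Q[b].mean(0)[:2])
wi=w['img'][:,:,::-1];im=n['img'];c=cv2.resize(im[190:290,210:330,::-1],(480,400),interpolation=cv2.INTER_CUBIC)
cv2.imwrite('pics/c5.png',np.hstack([cv2.resize(wi,(320,400)),c]))
E
```

```text
time: 22.3
position: [0.4872, 0.0961, 0.2175]
tool_rot: [-1.563, -0.003, -1.477]
ft_force: [0.3, 0.5, 0.8]
opening: 0.0381
420 ztop 0.13724020546305024 X [-0.01022281  0.07587293]
0.08 33 [ 0.48628668 -0.00890889]
0.09 31 [ 0.48648156 -0.00964206]
0.1 39 [ 0.48713245 -0.00989453]
0.11 34 [ 0.48585104 -0.00926697]
0.12 29 [ 0.48561552 -0.00696923]
416 ztop 0.13769731290395282 X [-0.01028464  0.0756007 ]
0.08 31 [ 0.48659175 -0.00954348]
0.09 30 [ 0.48643781 -0.01038552]
0.1 36 [ 0.48678306 -0.00936171]
0.11 37 [ 0.48583447 -0.00936733]
0.12 28 [ 0.48563336 -0.00680645]
433 ztop 0.14013506168124135 X [-0.00396712  0.07907581]
0.08 32 [ 0.4875797  -0.01126773]
0.09 31 [ 0.48834333 -0.01318392]
0.1 32 [ 0.48752606 -0.01338001]
0.11 36 [ 0.48813578 -0.01392742]
0.12 38 [ 0.48666103 -0.0111952 ]
```

View pics/c5.png

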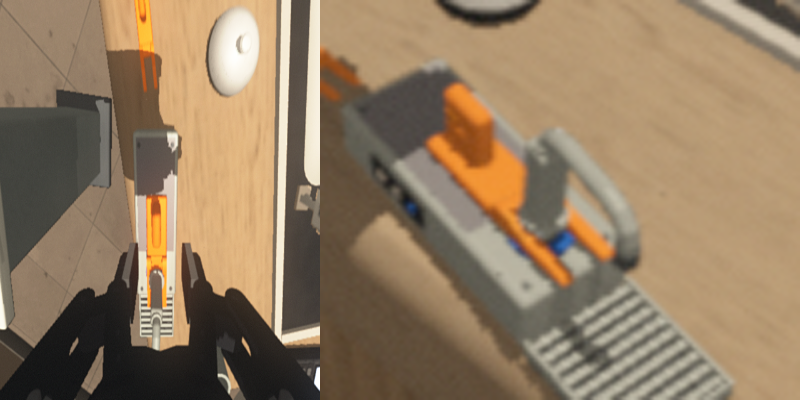

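The left panel shows the fork lying home with the spout behind it. The right panel shows the spout raised and leaning slightly towards the tray. The blue ring is pressed at (545,242).

```bash
python3 - <<'E'
from h import *
s=load('w3');P=cloud(s);im=s['img'].astype(int)
a=np.array([.0956,-.9954]);p=np.array([.9954,.0956])
q=P[...,:2]-[.4917,-.006];X=q@a;Y=q@p
for lo,hi in ((.075,.095),(.095,.115),(.115,.13),(.13,.15)):
    m=(P[...,2]>lo)&(P[...,2]<hi)&(abs(Y)<.03)&(X>-.03)&(X<.1)
    if m.sum()>5: print(lo,m.sum(),'Y',np.percentile(Y[m],[3,50,97]),'X',np.percentile(X[m],[2,50,98]))
m=(P[...,2]>.12)&(P[...,2]<.15)&(abs(Y)<.03)&(X>-.03)&(X<.1)
print(np.polyfit(X[m],Y[m],1))
m=(P[...,2]>.085)&(P[...,2]<.1)&(abs(Y)<.03)&(X<-.03)&(X>-.12);print('fin',np.percentile(Y[m],[3,50,97]),np.percentile(X[m],[2,50,98]))
E
```

```text
0.075 201 Y [-0.00866854 -0.00014792  0.00815694] X [-0.00804241 -0.00686257 -0.00487041]
0.095 250 Y [-8.34247715e-03 -1.02445462e-05  8.75404085e-03] X [-0.00723053 -0.0059208  -0.00318996]
0.115 350 Y [-0.00839253  0.00015772  0.00770451] X [-0.00592543 -0.00040496  0.01026056]
0.13 279 Y [-0.0061723  -0.00065847  0.00471614] X [0.00211237 0.01120835 0.020735  ]
[-0.01515913 -0.00023771]
fin [-0.00651336  0.00017912  0.00599309] [-0.08632838 -0.07121917 -0.05342195]
```

```bash
python3 -m creep '[{"tx":0.1,"ty":-3,"tz":0,"roll":0},{"tx":0.3,"ty":-6,"tz":0,"roll":0},{"tx":0.5,"ty":-9,"tz":0,"roll":0},{"tx":0.5,"ty":-10.6,"tz":0,"roll":0},{"tx":0.5,"ty":-10.6,"tz":-1,"roll":0},{"tx":0.5,"ty":-10.6,"tz":-2,"roll":0},{"tx":0.5,"ty":-10.6,"tz":-3,"roll":0},{"tx":0.5,"ty":-10.6,"tz":-3.5,"roll":0},{"tx":0.5,"ty":-10.6,"tz":-3.5,"roll":0},{"tx":0.5,"ty":-10.6,"tz":-3.5,"roll":0}]' -0.1
```

```text
time: 23.4
position: [0.493, -0.0075, 0.183]
tool_rot: [-1.56, -0.002, -1.473]
ft_force: [-0.6, -0.5, -0.1]
opening: 0.0383
```

```bash
python3 -m creep '[{"tx":-0.08,"ty":-0.25,"tz":-1,"roll":0},{"tx":-0.08,"ty":-0.25,"tz":-2.5,"roll":0},{"tx":-0.08,"ty":-0.25,"tz":-4,"roll":0},{"tx":-0.08,"ty":-0.25,"tz":-5.5,"roll":0},{"tx":-0.08,"ty":-0.25,"tz":-6.8,"roll":0},{"tx":-0.08,"ty":-0.25,"tz":-7.6,"roll":0},{"tx":-0.08,"ty":-0.25,"tz":-8.2,"roll":0},{"tx":-0.08,"ty":-0.25,"tz":-8.4,"roll":0},{"tx":-0.08,"ty":-0.25,"tz":-8.4,"roll":0},{"tx":-0.08,"ty":-0.25,"tz":-8.4,"roll":0}]' -0.1
```

```text
time: 24.4
position: [0.4927, -0.01, 0.0996]
tool_rot: [-1.559, -0.002, -1.473]
ft_force: [0.1, 0.9, -0.9]
opening: 0.0382
```

```bash
python3 -m creep '[{"tx":-0.05,"ty":0,"tz":0,"roll":0},{"tx":-0.05,"ty":0,"tz":0,"roll":0},{"tx":-0.05,"ty":0,"tz":0,"roll":0},{"tx":-0.05,"ty":0,"tz":0,"roll":0},{"tx":-0.05,"ty":0,"tz":0,"roll":0},{"tx":-0.05,"ty":0,"tz":0,"roll":0},{"tx":-0.05,"ty":0,"tz":0,"roll":0},{"tx":-0.05,"ty":0,"tz":0,"roll":0},{"tx":-0.05,"ty":0,"tz":0,"roll":0},{"tx":-0.05,"ty":0,"tz":0,"roll":0}]' -1
```

```text
time: 25.4
position: [0.4919, -0.0103, 0.1001]
tool_rot: [-1.56, -0.002, -1.473]
ft_force: [-4.6, -2.7, 6.6]
opening: 0.0173
```

```bash
python3 -m creep '[{"tx":0,"ty":0,"tz":0.03,"roll":0},{"tx":0,"ty":0,"tz":0.06,"roll":0},{"tx":0,"ty":0,"tz":0.1,"roll":0},{"tx":0,"ty":0,"tz":0.1,"roll":0},{"tx":0,"ty":0,"tz":0.1,"roll":0},{"tx":0,"ty":0,"tz":0.1,"roll":0},{"tx":0,"ty":0,"tz":0.1,"roll":0},{"tx":0,"ty":0,"tz":0.1,"roll":0},{"tx":0,"ty":0,"tz":0.1,"roll":0},{"tx":0,"ty":0,"tz":0.1,"roll":0}]'
```

```text
time: 26.4
position: [0.4918, -0.0103, 0.101]
tool_rot: [-1.56, -0.002, -1.473]
ft_force: [-3.1, 0.2, 0.7]
opening: 0.0177
```

```bash
python3 -m creep '[{"tx":0,"ty":0.05,"tz":0.05,"roll":0.03},{"tx":0,"ty":0.1,"tz":0.07,"roll":0.07},{"tx":0,"ty":0.12,"tz":0.07,"roll":0.11},{"tx":0,"ty":0.15,"tz":0.07,"roll":0.15},{"tx":0,"ty":0.15,"tz":0.07,"roll":0.2},{"tx":0,"ty":0.15,"tz":0.07,"roll":0.2},{"tx":0,"ty":0.15,"tz":0.07,"roll":0.2},{"tx":0,"ty":0.15,"tz":0.07,"roll":0.2},{"tx":0,"ty":0.15,"tz":0.07,"roll":0.2},{"tx":0,"ty":0.15,"tz":0.07,"roll":0.2}]'
python3 - <<'E'
from h import *
print(robot.observe()['ft_torque'])
E
```

```text
time: 27.4
position: [0.4922, -0.0093, 0.1019]
tool_rot: [-1.56, -0.003, -1.274]
ft_force: [0.9, -5.6, -1.3]
opening: 0.0172
[-1.23582341 -0.00134834 -0.04706747]
```

```bash
python3 -m creep '[{"tx":0,"ty":0,"tz":0.05,"roll":0.04},{"tx":0,"ty":0,"tz":0.1,"roll":0.08},{"tx":0,"ty":0,"tz":0.15,"roll":0.12},{"tx":0,"ty":0,"tz":0.15,"roll":0.12},{"tx":0,"ty":0,"tz":0.15,"roll":0.12},{"tx":0,"ty":0,"tz":0.15,"roll":0.12},{"tx":0,"ty":0,"tz":0.15,"roll":0.12},{"tx":0,"ty":0,"tz":0.15,"roll":0.12},{"tx":0,"ty":0,"tz":0.15,"roll":0.12},{"tx":0,"ty":0,"tz":0.15,"roll":0.12}]'
python3 -m creep '[{"tx":0,"ty":0,"tz":0.05,"roll":0.04},{"tx":0,"ty":0,"tz":0.1,"roll":0.08},{"tx":0,"ty":0,"tz":0.12,"roll":0.12},{"tx":0,"ty":0,"tz":0.12,"roll":0.12},{"tx":0,"ty":0,"tz":0.12,"roll":0.12},{"tx":0,"ty":0,"tz":0.12,"roll":0.12},{"tx":0,"ty":0,"tz":0.12,"roll":0.12},{"tx":0,"ty":0,"tz":0.12,"roll":0.12},{"tx":0,"ty":0,"tz":0.12,"roll":0.12},{"tx":0,"ty":0,"tz":0.12,"roll":0.12}]'
```

```text
time: 28.4
position: [0.4918, -0.0091, 0.103]
tool_rot: [-1.56, -0.003, -1.154]
ft_force: [2.3, -2.0, -16.2]
opening: 0.0171
time: 29.4
position: [0.4922, -0.0092, 0.1048]
tool_rot: [-1.56, -0.003, -1.034]
ft_force: [-3.8, -0.8, 4.7]
opening: 0.0172
```

```bash
python3 -m creep '[{"tx":0,"ty":0,"tz":0.05,"roll":0},{"tx":0,"ty":0,"tz":0.1,"roll":0},{"tx":0,"ty":0,"tz":0.15,"roll":0},{"tx":0,"ty":0,"tz":0.2,"roll":0},{"tx":0,"ty":0,"tz":0.2,"roll":0},{"tx":0,"ty":0,"tz":0.2,"roll":0},{"tx":0,"ty":0,"tz":0.2,"roll":0},{"tx":0,"ty":0,"tz":0.2,"roll":0},{"tx":0,"ty":0,"tz":0.2,"roll":0},{"tx":0,"ty":0,"tz":0.2,"roll":0}]'
```

```text
time: 30.4
position: [0.4921, -0.0091, 0.1068]
tool_rot: [-1.56, -0.003, -1.034]
ft_force: [-3.1, 0.3, -3.1]
opening: 0.0172
```

```bash
python3 -m creep '[{"tx":0,"ty":0,"tz":0.15,"roll":0},{"tx":0,"ty":0.03,"tz":0.3,"roll":0},{"tx":0,"ty":0.05,"tz":0.45,"roll":0},{"tx":0,"ty":0.07,"tz":0.6,"roll":0},{"tx":0,"ty":0.1,"tz":0.7,"roll":0},{"tx":0,"ty":0.1,"tz":0.8,"roll":0},{"tx":0,"ty":0.1,"tz":0.8,"roll":0},{"tx":0,"ty":0.1,"tz":0.8,"roll":0},{"tx":0,"ty":0.1,"tz":0.8,"roll":0},{"tx":0,"ty":0.1,"tz":0.8,"roll":0}]'
python3 - <<'E'
from h import *
print(robot.observe()['ft_torque'])
E
```

```text
time: 31.4
position: [0.4927, -0.0087, 0.1156]
tool_rot: [-1.559, -0.005, -1.034]
ft_force: [-2.3, -4.9, -2.1]
opening: 0.0171
[-1.33824109  0.45523432 -0.02393774]
```

```bash
python3 -m creep '[{"tx":0,"ty":0,"tz":0.2,"roll":0},{"tx":0,"ty":0,"tz":0.5,"roll":0},{"tx":0,"ty":0,"tz":0.8,"roll":0},{"tx":0,"ty":0,"tz":1.1,"roll":0},{"tx":0,"ty":0,"tz":1.4,"roll":0},{"tx":0,"ty":0,"tz":1.7,"roll":0},{"tx":0,"ty":0,"tz":2,"roll":0},{"tx":0,"ty":0,"tz":2.3,"roll":0},{"tx":0,"ty":0,"tz":2.6,"roll":0},{"tx":0,"ty":0,"tz":2.6,"roll":0}]'
python3 -m creep '[{"tx":0,"ty":0,"tz":0.4,"roll":0},{"tx":0,"ty":0,"tz":1,"roll":0},{"tx":0,"ty":0,"tz":2,"roll":0},{"tx":0,"ty":0,"tz":3,"roll":0},{"tx":0,"ty":0,"tz":4,"roll":0},{"tx":0,"ty":0,"tz":4.5,"roll":0},{"tx":0,"ty":0,"tz":4.5,"roll":0},{"tx":0,"ty":0,"tz":4.5,"roll":0},{"tx":0,"ty":0,"tz":4.5,"roll":0},{"tx":0,"ty":0,"tz":4.5,"roll":0}]'
python3 - <<'E'
from h import *
n=snap('scene','s4');im=n['img'];cv2.imwrite('pics/c6.png',cv2.resize(im[130:300,200:400,::-1],None,fx=3.5,fy=3.5,interpolation=cv2.INTER_CUBIC))
E
```

```text
time: 32.4
position: [0.4931, -0.0087, 0.1423]
tool_rot: [-1.558, -0.005, -1.035]
ft_force: [0.2, -0.3, -1.9]
opening: 0.0173
time: 33.4
position: [0.4928, -0.0087, 0.1867]
tool_rot: [-1.559, -0.005, -1.034]
ft_force: [0.1, 0.2, -2.0]
opening: 0.0174
```

View pics/c6.png

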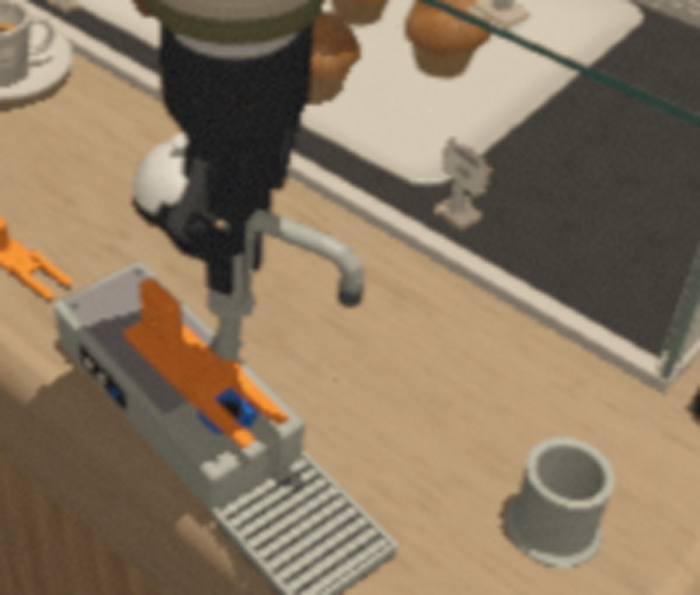

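The spout is out and held, with its stem at about (228,335). The fork is still on the deck, and the beaker is at (568,470).

```bash
python3 -m creep '[{"tx":1,"ty":-1,"tz":0.3,"roll":0},{"tx":3,"ty":-3,"tz":0.5,"roll":0},{"tx":5.5,"ty":-5.5,"tz":0.5,"roll":0},{"tx":8,"ty":-8,"tz":0.5,"roll":0},{"tx":10.5,"ty":-10.5,"tz":0.5,"roll":0},{"tx":12.5,"ty":-12.8,"tz":0.5,"roll":0},{"tx":14,"ty":-14.4,"tz":0.5,"roll":0},{"tx":14.5,"ty":-14.8,"tz":0.5,"roll":0},{"tx":14.5,"ty":-14.8,"tz":0.5,"roll":0},{"tx":14.5,"ty":-14.8,"tz":0.5,"roll":0}]'
python3 - <<'E'
from h import *
n=snap('scene','s5');P=cloud(n)
c=n['c2w'][:3,3];print('cam',c)
near=(abs(P[...,0]-.638)<.06)&(abs(P[...,1]+.157)<.06)
for lo,hi in ((.03,.045),(.05,.062),(.1,.11),(.11,.12),(.12,.13),(.13,.14)):
    m=near&(P[...,2]>lo)&(P[...,2]<hi);Q=P[m]
    if len(Q): print(lo,len(Q),Q.mean(0).round(4),Q.min(0).round(4),Q.max(0).round(4))
im=n['img'];cv2.imwrite('pics/c7.png',cv2.resize(im[180:300,310:430,::-1],None,fx=5,fy=5,interpolation=cv2.INTER_CUBIC))
E
```

```text
time: 34.45
position: [0.6374, -0.1562, 0.1914]
tool_rot: [-1.559, -0.004, -1.034]
ft_force: [-0.0, -0.0, -1.4]
opening: 0.0172
cam [ 0.22072249 -0.43050985  0.66489022]
0.03 189 [ 0.634  -0.1585  0.0374] [ 0.6115 -0.1823  0.0301] [ 0.6585 -0.1344  0.045 ]
0.05 241 [ 0.6368 -0.157   0.0562] [ 0.6116 -0.1826  0.05  ] [ 0.6638 -0.13    0.061 ]
0.1 2 [ 0.63   -0.15    0.1092] [ 0.6297 -0.1531  0.1089] [ 0.6304 -0.147   0.1095]
0.11 23 [ 0.6322 -0.1532  0.1136] [ 0.6282 -0.1583  0.1101] [ 0.6392 -0.1463  0.1186]
0.12 32 [ 0.6318 -0.1532  0.1244] [ 0.6281 -0.1587  0.1201] [ 0.6411 -0.1438  0.1296]
0.13 28 [ 0.6314 -0.1542  0.1351] [ 0.6284 -0.1589  0.1302] [ 0.6376 -0.1463  0.1397]
```

View pics/c7.png

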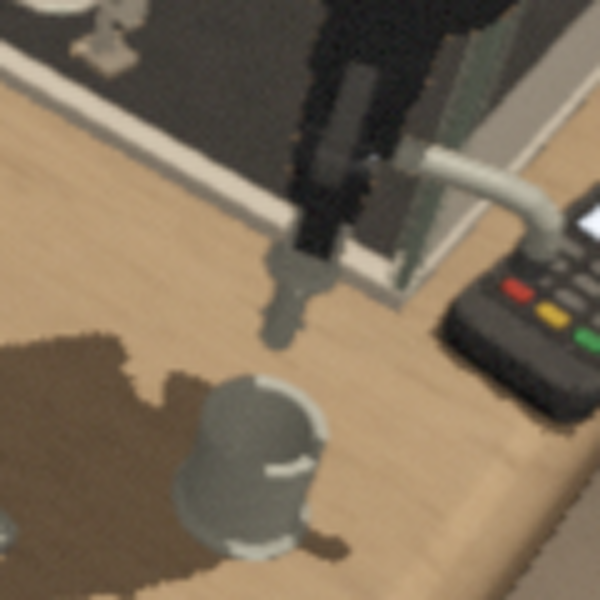

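The stem end is at about (278,345), above the beaker. It sits roughly 7 mm to the +y side of the beaker axis, and the rim centre is near (263,430). I'll correct ty by −0.7 and lower.

```bash
python3 -m creep '[{"tx":0,"ty":-0.4,"tz":-0.5,"roll":0},{"tx":0.05,"ty":-0.7,"tz":-1.5,"roll":0},{"tx":0.05,"ty":-0.7,"tz":-2.7,"roll":0},{"tx":0.05,"ty":-0.7,"tz":-4,"roll":0},{"tx":0.05,"ty":-0.7,"tz":-5.3,"roll":0},{"tx":0.05,"ty":-0.7,"tz":-6.6,"roll":0},{"tx":0.05,"ty":-0.7,"tz":-7.6,"roll":0},{"tx":0.05,"ty":-0.7,"tz":-8.4,"roll":0},{"tx":0.05,"ty":-0.7,"tz":-9,"roll":0},{"tx":0.05,"ty":-0.7,"tz":-9,"roll":0}]'
python3 -m creep '[{"tx":0,"ty":0,"tz":-0.1,"roll":0},{"tx":0,"ty":0,"tz":-0.2,"roll":0},{"tx":0,"ty":0,"tz":-0.3,"roll":0},{"tx":0,"ty":0,"tz":-0.4,"roll":0},{"tx":0,"ty":0,"tz":-0.5,"roll":0},{"tx":0,"ty":0,"tz":-0.5,"roll":0},{"tx":0,"ty":0,"tz":-0.5,"roll":0},{"tx":0,"ty":0,"tz":-0.5,"roll":0},{"tx":0,"ty":0,"tz":-0.5,"roll":0},{"tx":0,"ty":0,"tz":-0.5,"roll":0}]'
```

```text
time: 35.5
position: [0.6374, -0.1627, 0.1005]
tool_rot: [-1.56, -0.003, -1.034]
ft_force: [-0.3, 0.0, -2.2]
opening: 0.0172
time: 36.5
position: [0.6374, -0.1627, 0.0956]
tool_rot: [-1.56, -0.003, -1.034]
ft_force: [-0.7, 0.4, -1.3]
opening: 0.0175
```

```bash
python3 -m creep '[{"tx":0,"ty":0,"tz":-0.05,"roll":0},{"tx":0,"ty":0,"tz":-0.1,"roll":0},{"tx":0,"ty":0,"tz":-0.15,"roll":0},{"tx":0,"ty":0,"tz":-0.2,"roll":0},{"tx":0,"ty":0,"tz":-0.25,"roll":0},{"tx":0,"ty":0,"tz":-0.25,"roll":0},{"tx":0,"ty":0,"tz":-0.25,"roll":0},{"tx":0,"ty":0,"tz":-0.25,"roll":0},{"tx":0,"ty":0,"tz":-0.25,"roll":0},{"tx":0,"ty":0,"tz":-0.25,"roll":0}]'
python3 -m creep '[{"tx":0,"ty":0,"tz":-0.05,"roll":0},{"tx":0,"ty":0,"tz":-0.1,"roll":0},{"tx":0,"ty":0,"tz":-0.13,"roll":0},{"tx":0,"ty":0,"tz":-0.13,"roll":0},{"tx":0,"ty":0,"tz":-0.13,"roll":0},{"tx":0,"ty":0,"tz":-0.13,"roll":0},{"tx":0,"ty":0,"tz":-0.13,"roll":0},{"tx":0,"ty":0,"tz":-0.13,"roll":0},{"tx":0,"ty":0,"tz":-0.13,"roll":0},{"tx":0,"ty":0,"tz":-0.13,"roll":0}]'
```

```text
time: 37.5
position: [0.6374, -0.1627, 0.0931]
tool_rot: [-1.56, -0.003, -1.034]
ft_force: [-0.0, -0.1, -0.8]
opening: 0.0173
time: 38.5
position: [0.6374, -0.1627, 0.0918]
tool_rot: [-1.56, -0.003, -1.034]
ft_force: [0.4, -0.1, -1.3]
opening: 0.0172
```

```bash
python3 -m creep '[{"tx":0,"ty":0,"tz":-0.05,"roll":0},{"tx":0,"ty":0,"tz":-0.1,"roll":0},{"tx":0,"ty":0,"tz":-0.13,"roll":0},{"tx":0,"ty":0,"tz":-0.13,"roll":0},{"tx":0,"ty":0,"tz":-0.13,"roll":0},{"tx":0,"ty":0,"tz":-0.13,"roll":0},{"tx":0,"ty":0,"tz":-0.13,"roll":0},{"tx":0,"ty":0,"tz":-0.13,"roll":0},{"tx":0,"ty":0,"tz":-0.13,"roll":0},{"tx":0,"ty":0,"tz":-0.13,"roll":0}]'
python3 - <<'E'
from h import *
n=snap('scene','s6');im=n['img'];cv2.imwrite('pics/c8.png',cv2.resize(im[180:300,310:430,::-1],None,fx=5,fy=5,interpolation=cv2.INTER_CUBIC))
P=cloud(n);near=(abs(P[...,0]-.638)<.06)&(abs(P[...,1]+.157)<.06)&(abs(P[...,2]-.037)<.008);print(P[near].mean(0))
E
```

```text
time: 39.5
position: [0.6379, -0.1629, 0.0916]
tool_rot: [-1.559, -0.004, -1.034]
ft_force: [-1.7, 0.6, 5.9]
opening: 0.0171
[ 0.62480016 -0.16353574  0.03745402]
```

View pics/c8.png

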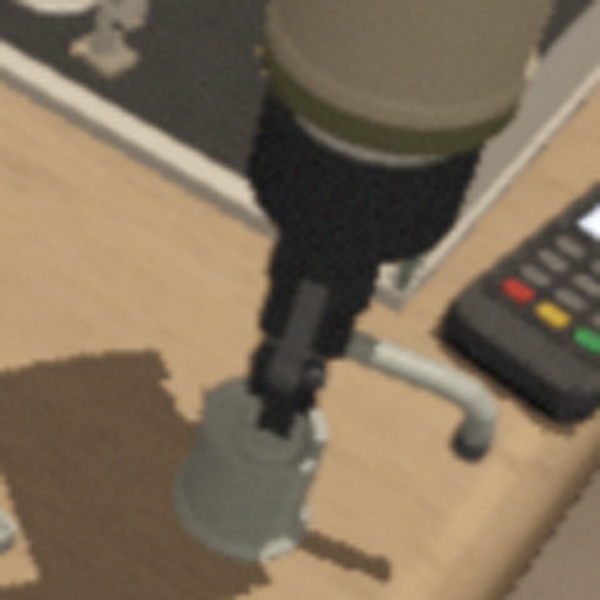

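The stem is inside the beaker and resting on its floor: the force is 5.9 N and the stem end is at about 7 mm height. The beaker hasn't moved. Next is to release and lift straight up.

```bash
python3 -m creep '[{"tx":0,"ty":0,"tz":0,"roll":0},{"tx":0,"ty":0,"tz":0,"roll":0},{"tx":0,"ty":0,"tz":0,"roll":0},{"tx":0,"ty":0,"tz":0,"roll":0},{"tx":0,"ty":0,"tz":0,"roll":0},{"tx":0,"ty":0,"tz":0,"roll":0},{"tx":0,"ty":0,"tz":0,"roll":0},{"tx":0,"ty":0,"tz":0,"roll":0},{"tx":0,"ty":0,"tz":0,"roll":0},{"tx":0,"ty":0,"tz":0,"roll":0}]' 0
python3 -m creep '[{"tx":0,"ty":0,"tz":0.5,"roll":0},{"tx":0,"ty":0,"tz":1.5,"roll":0},{"tx":0,"ty":0,"tz":3,"roll":0},{"tx":0,"ty":0,"tz":5,"roll":0},{"tx":0,"ty":0,"tz":7,"roll":0},{"tx":0,"ty":0,"tz":9,"roll":0},{"tx":0,"ty":0,"tz":11,"roll":0},{"tx":-2,"ty":2,"tz":13,"roll":0},{"tx":-6,"ty":4,"tz":14,"roll":0},{"tx":-10,"ty":6,"tz":14,"roll":0}]'
python3 -m creep '[{"tx":-3,"ty":3,"tz":0,"roll":0},{"tx":-6,"ty":6,"tz":0,"roll":0},{"tx":-9,"ty":9,"tz":0,"roll":0},{"tx":-9,"ty":12,"tz":0,"roll":0},{"tx":-9,"ty":16,"tz":0,"roll":0},{"tx":-9,"ty":20,"tz":0,"roll":0},{"tx":-9,"ty":20,"tz":0,"roll":0},{"tx":-9,"ty":20,"tz":0,"roll":0},{"tx":-9,"ty":20,"tz":0,"roll":0},{"tx":-9,"ty":20,"tz":0,"roll":0}]'
python3 - <<'E'
from h import *
n=snap('scene','s7');im=n['img'];cv2.imwrite('pics/c9.png',cv2.resize(im[160:310,200:420,::-1],None,fx=3.5,fy=3.5,interpolation=cv2.INTER_CUBIC))
t=snap('top','t7')
for q in(n,t):
    P=cloud(q);near=(abs(P[...,0]-.638)<.06)&(abs(P[...,1]+.157)<.06)&(P[...,2]>.03)&(P[...,2]<.061);print(P[near].min(0),P[near].max(0))
E
```

```text
time: 40.55
position: [0.6379, -0.1629, 0.0916]
tool_rot: [-1.559, -0.004, -1.034]
ft_force: [1.0, 0.9, -0.4]
opening: 0.0428
time: 41.55
position: [0.5385, -0.1027, 0.2356]
tool_rot: [-1.555, -0.008, -1.034]
ft_force: [-0.5, 0.6, 0.3]
opening: 0.0428
time: 42.55
position: [0.4487, 0.0962, 0.236]
tool_rot: [-1.555, -0.009, -1.036]
ft_force: [0.3, 0.0, 0.1]
opening: 0.0423
[ 0.6116796  -0.18199222  0.03002852] [ 0.66040629 -0.13105541  0.06070472]
[ 0.61333972 -0.18319611  0.03068197] [ 0.66460314 -0.13340444  0.06086912]
```

No more pictures can be viewed, so I'll check by depth.

```bash
python3 - <<'E'
from h import *
for f in('s7','t7'):
    P=cloud(load(f))
    m=(abs(P[...,0]-.65)<.12)&(abs(P[...,1]+.18)<.12)&(P[...,2]>.065)&(P[...,2]<.16);Q=P[m]
    print(f,'spout',m.sum(),np.percentile(Q[:,2],98))
    for z in (.08,.1,.12):
        b=abs(Q[:,2]-z)<.006
        if b.sum()>3: print(z,b.sum(),np.median(Q[b],0))
    im=load(f)['img'].astype(int);o=(im[...,0]>120)&(im[...,1]<.65*im[...,0])&(im[...,2]<.4*im[...,0])
    m=o&(P[...,2]>.085)&(P[...,2]<.1)&(abs(P[...,0]-.485)<.05)&(abs(P[...,1]-.06)<.05);print('fin',m.sum(),P[m].mean(0) if m.any() else '')
d=np.abs(load('t7')['range_z']-load('t0')['range_z'])>.012
n,l,st,c=cv2.connectedComponentsWithStats(cv2.morphologyEx(d.astype(np.uint8),cv2.MORPH_OPEN,np.ones((3,3))))
print([tuple(x) for x in st[1:] if x[4]>20])
E
```

```text
s7 spout 542 0.11743560859215568
0.08 87 [ 0.64473627 -0.17655218  0.07991424]
0.1 145 [ 0.67091492 -0.20671206  0.10050224]
0.12 48 [ 0.66230523 -0.18949239  0.11642366]
fin 82 [0.48286714 0.06578697 0.09350668]
t7 spout 239 0.11874809782456111
0.08 28 [ 0.64454387 -0.1636844   0.08059293]
0.1 64 [ 0.65713045 -0.17879862  0.10116983]
0.12 41 [ 0.66628166 -0.19198707  0.11660784]
fin 0 
[(np.int32(346), np.int32(136), np.int32(40), np.int32(32), np.int32(314)), (np.int32(196), np.int32(193), np.int32(138), np.int32(191), np.int32(14809)), (np.int32(167), np.int32(214), np.int32(5), np.int32(6), np.int32(23)), (np.int32(146), np.int32(227), np.int32(12), np.int32(13), np.int32(108)), (np.int32(0), np.int32(312), np.int32(60), np.int32(54), np.int32(1883))]
```

```bash
python3 - <<'E'
from h import *
st=robot.observe();print(st['time'],st['ft_force'],robot.sign_off())
E
```

```text
the job is handed in; nothing more can be done
42.65 [-0.36955966  0.87660347  0.69904801] None
```

The spout is standing stem down in the steel beaker and the fork is lying home on the tap deck. I handed the job in at 42.7 s; no verdict is reported.

- **Fork:** I pushed the large fork flat along the deck until the push force climbed to 8.7 N. The camera showed the ring pressed and the spout raised about 3 to 4 mm.
- **Spout:** I turned the spout about 0.44 rad counter-clockwise before the lugs found their slots. I stopped on one upward reading of 16 N against the lugs. After that it drew out at about 2 to 3 N upward pull.
- **Placing:** I lowered it to the beaker floor, which read about 6 N, then released it and moved the arm away.

**Last checks (depth images only):** the 12-picture limit was reached, so the final picture could not be viewed.
- The beaker has not moved measurably.
- The spout stands in the beaker leaning towards its neck. I judged the lean at 20 to 25 degrees from its top height of about 118 mm, without measuring it directly.
- The scene camera shows the fork's fin at deck height, about 70 mm from the port. The top camera could not confirm it and found no fin points there; I think the arm was in the way.
- In the top view, the only changes on the visible counter are the spout and the spot the fork came from. The area under the arm could not be compared. One change at the lower-left edge of the image was left unexplained; I took it to be off the counter.

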